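# Lock the wall lamp's hinge shaft with its linchpin

### The arm

A 6-joint arm with a two-finger parallel gripper is mounted at the origin on the work surface. World frame = base frame: x ahead of the robot, y to its left, z up, the work surface at z = 0. Lengths are in m, angles in degrees, forces in N, time in s.
With the tool pointing down it reaches from about 0.4 to 0.825 m from the base axis. Payload 7 kg.
Tool frame: the origin (TCP) lies midway between the tips of the shut fingers; the grasp point (between the pads) lies 19 mm behind it; z points along the fingers, y is the line along which they close (so a half turn about z gives the same grasp; the last joint's range is limited). The gripper opens to 88 mm and grips with 3 to 60 N. Pads are 19 mm wide; open, the fingers measure 130 mm over their backs; the gripper's body (78 mm by 193 mm) begins 47 mm behind the grasp point.
Start: joints at [-56.431, 20.546, 0.682, 0, -70.136, -16.507], TCP at [0.198, -0.645, 0.227] pointing down, gripper open.
Joint ranges: [-176.03, 176.03], [-82.01, 121.73], [-58.28, 71.71], [-173.87, 95.51], [-174.79, -0.11], [-173.66, 173.66]. Speed limits (degrees/s): [136.94, 136.94, 172.46, 180, 180, 180].

### API

Orientations are given as [roll, pitch, yaw] about the fixed x, y, z axes, in that order (R = Rz(yaw) Ry(pitch) Rx(roll)).
In Python, from plant import ctrl gives the robot as it stands.
- The arm moves only by the tool arm_command, never from a script. Its argument "steps" is a list of rows, each an object with "translation": the shift along the tool's x, y, z in mm, a list of three; "rotation": the turn, a rotation vector about the tool's x, y, z in units of 5 degrees (1.0 is 5 degrees), a list of three; "claw": the finger opening in mm, from 0 to 87.6. In form: [{"translation": [x, y, z], "rotation": [rx, ry, rz], "claw": claw}, ...]. A call has 1 to 5 rows; each row is the pose to reach, as a shift and turn from the pose commanded when the call began, along the tool's axes at that moment; what a row does not reach only later rows make up. A row lasts 1/10 s, in which the tool goes at most 50 mm and 8.59 degrees, less where a joint would pass 70% of its speed; a pose out of reach is approached as far as the arm can. A call with a gripper value outside its range is refused whole. The fingers move at their own pace and stop on an object; the grip force is fixed at half the most. Time passes only in rows, so rows that repeat a pose let the fingers close. It gives the time, the measured TCP pose, the force, the opening and the grip force at its end, in the units of the state.
- ctrl.get_obs(): the state, without advancing time (a new reading comes with each control period).
- ctrl.snapshot(name): name is "side" or "top" or "wrist"; returns (picture, depth): 480x640x3 uint8, red, green, blue; 480x640 float32, m along the optical axis (not along the pixel's ray), 0 where there is no reading.
- ctrl.calibration(name): a dict with "vertical_fov" (degrees; the focal length in pixels is half the picture's height over the tangent of half this angle, whatever the lens; pixels are square), "cx", "cy" (the principal point, pixels), "k1" (the pictures are not rectified: a ray, as slopes to the right and down, at radius r is drawn at 1 + k1 r^2 times it, then the intrinsics apply), "rvec" (rotation vector, rad) and "tvec" (3), from world to camera coordinates, as OpenCV has them; the wrist camera has in their place "hand_eye" (4x4, takes a point from camera to tool coordinates, whose origin is the TCP and whose axes are the flange's). Camera axes: x right, y down, z forward; pixel columns grow to the right and rows downward; lengths in m; the calibration is good to about 2 mm. A picture is of the moment at which its call begins: read the wrist's pose just before it. calibration takes no time and is no camera call.
- ctrl.close_job(): hands the job in; it is judged then, once.
The state is a dict: "clock": time; "joint_pos": joint angles; "qvel": joint speeds; "tau": joint torques, N m; "tool_pos": TCP position; "orientation": TCP orientation; "force": force on the tool from outside, world axes, zero at the start; "moment": the same for the moment, N m; "opening": finger opening in m; "gripper_force": force on a finger pad.
Only numpy, scipy, OpenCV 4.12 (cv2) and the standard library are available. Lean on these libraries where they do the work, as an engineer would, in place of code of your own. Each camera call takes 0.05 s, during which the arm holds its last target. There are 200 camera calls.

### The job

Take the yellow-headed linchpin out of the wooden hardware block and push it from above through the cross hole in the square end of the lamp bracket's hinge shaft, fully home on its shoulder, with the open ring sticking out over the shaft's free end. Then swing the ring down over the shaft's end until it snaps shut and let go. The hole is not exactly where it is marked, so feel for it with light pressure and never force the pin; leave everything else lying where it is.

Things in the scene. Friction and masses are not known exactly. Their poses are not given: they have to be found in the camera images.
- bracket: Chrome U-shaped wall-lamp bracket with two ears, screwed to a plywood mounting board (150 x 215 x 18 mm), fixed to the table, carrying hinge shaft and lamp arm. Origin on the table straight below the nominal shaft hole; z up, y level along the hinge shaft: -y points out of its free square end, +y to the ears; x along the lamp's arm to its globe. Nothing stands on the -y side of the shaft's end.
- bore (a point): Nominal centre of the upper mouth of the cross hole in the hinge shaft, on the shaft's flat top, 82 mm above the table, axes as the bracket's; the 10.6 mm hole runs down through 20 mm. It is fixed to the bracket and does NOT follow the shaft, which was only slid in by hand: the true mouth lies up to 8 mm off along y, and up to 2.2 mm off along x (shaft turned up to 0.22 rad about its axis).
- shaft_end (a point): Nominal centre of the shaft's free end face, 16 mm in -y from the hole (true one up to 8 mm off along y, as the hole), 72 mm above the table. The shaft is a 26 mm bar with its end milled 20 x 20 mm square. It slides and turns stiffly (about 10 N along y; 6 N across, at its top), so a pin tip in the mouth can centre and straighten it. More than 30 N between pin and bracket or shaft spoils the job.
- near_ear (a point): Top of the ear next to the hole, 94 mm above the table, 31 mm in +y from the hole. Ears are 6 mm thick, 44 mm wide and rounded at the top; a brass washer 40 mm across stands before this one, from 24 mm in +y of the hole. The lamp arm's knuckle behind is as high as the ears.
- globe (a point): Centre of the lamp's opal globe, 112 mm across, at the end of the lamp's arm; fixed to the bracket.
- block: Beech hardware block 210 x 60 x 46 mm, fixed to the table, with three upright holes 13 mm wide and 42 mm deep at x = -72, 0 and +72 mm, in a row along its x. Origin: centre of its underside. It holds the linchpin, a brass clevis pin and a dark hex bolt, one in each hole, in any order.
- linchpin: The linchpin, about 110 g, upright in the block, its shoulder on the block's top. Origin on its axis at the underside of the shoulder (disc 15 mm across); z up. Below it a chrome pin 9 mm thick, 34 mm long; above it a neck, then the yellow grip. The ring opens on the pin's +x side. In place, +x must point out of the shaft's free end (bracket -y) and the origin lie at the true hole's mouth.
- pin_head (a point): Centre of the linchpin's yellow square grip, 12 x 12 mm with sides along the pin's x and y, 16 mm tall, from 20 to 36 mm above the pin's origin. Grip it across y, with the fingertips no lower than 20 mm above the origin, to stay clear of the ring.
- pin_tip (a point): Lower end of the linchpin, 34 mm below its origin, tapered from 9 to 7 mm over the last 1.5 mm. Hidden in the block at the start.
- ring (a joint): Swing of the linchpin's ring in rad: 0 open, as at the start (raised 30 degrees above level on the pin's +x side), 1.92 shut (10 degrees off straight down, round the shaft, against the pin's tip). An over-centre spring holds it at either end: pressing its far side down takes 2 to 4 N until about 1.0 rad, then it snaps shut. It passes round the shaft's end only with the pin home.
- ring_far (a point): Middle of the far side of the ring (4.4 mm wire, 44 mm across), 43 mm from its hinge, which lies on the neck 8 mm above the pin's origin, along the pin's y. Ring open: 37 mm out on the pin's +x side, 29 mm above the pin's origin. At the dead point: 38 mm out, 12 mm below the origin.
- clevis_pin: Bystander: plain brass clevis pin, 9 mm, with an 18 mm flat head, in the hardware block. Origin under its head.
- hex_bolt: Bystander: dark hex bolt, 10 mm, 19 mm head, in the hardware block. Origin under its head.
- cover: Bystander: chrome lamp cover, an open shallow box 95 x 140 x 22 mm. Origin: centre of its underside.
- screwdriver: Bystander: screwdriver with a red handle, lying.
- bulb_box: Bystander: cardboard bulb box 65 x 65 x 110 mm, standing. Origin: centre of its underside.
- screw_a: Bystander: small lying hex screw, 21 mm long.
- screw_b: Bystander: small lying hex screw, 21 mm long.

How it is judged:
By the outcome, as a careful person would: the job done as asked, in the order asked, and still so for the second after the job is handed in, with the robot touching nothing.
It also fails if it takes over 72 s, if anything falls off the work surface, if the arm or the gripper's body presses on something with over 40 N, if the wrist force passes 120 N, or if a joint passes its speed limit or range.

## Working session

There is one attempt and no reset: what is moved stays moved. The work goes in short steps, Python scripts to look and compute and a tool call to move; the robot and the scene stay as the last step left them, time stands still between calls to the robot, and variables do not carry over. Pictures are saved under pics/ and viewed, at most 10 in all, crops included, and the job is handed in when it is done.

Besides the shell and the picture viewer there is one more tool, called after "Call:" as name([rows], argument=value, ...), one row to a line, values as JSON. arm_command: Moves the arm, as the interface text tells. Its arguments: {"type":"object","properties":{"steps":{"type":"array"}},"required":["steps"]}

```bash
mkdir -p pics
cat > h.py <<'E'
import numpy as np, cv2
from scipy.spatial.transform import Rotation as R
from plant import ctrl
def snap(n,f=None):
    o=ctrl.get_obs(); im,d=ctrl.snapshot(n)
    if f: cv2.imwrite('pics/%s.png'%f,im[:,:,::-1]); 
    np.savez('pics/%s.npz'%(f or n),im=im,d=d,p=o['tool_pos'],o=o['orientation'])
    return im,d,o
def cam(n,o):
    c=ctrl.calibration(n)
    if 'hand_eye' in c:
        T=np.eye(4);T[:3,:3]=R.from_euler('xyz',o['orientation'],degrees=True).as_matrix();T[:3,3]=o['tool_pos']
        T=T@np.array(c['hand_eye'])
    else:
        M=np.eye(4);M[:3,:3]=R.from_rotvec(np.ravel(c['rvec'])).as_matrix();M[:3,3]=np.ravel(c['tvec']);T=np.linalg.inv(M)
    f=240/np.tan(np.radians(c['vertical_fov'])/2)
    K=np.array([[f,0,c['cx']],[0,f,c['cy']],[0,0,1]]); return T,K,c['k1']
def rays(n,o,uv):
    T,K,k=cam(n,o)
    q=cv2.undistortPoints(np.array(uv,float).reshape(-1,1,2),K,np.array([k,0,0,0,0.])).reshape(-1,2)
    return T,np.c_[q,np.ones(len(q))]
def pts(n,o,uv,d):
    T,r=rays(n,o,uv); return (r*np.ravel(d)[:,None])@T[:3,:3].T+T[:3,3]
def cloud(n,o,d):
    v,u=np.mgrid[:480,:640]; return pts(n,o,np.c_[u.ravel(),v.ravel()],d.ravel()).reshape(480,640,3)
def atz(n,o,uv,z):
    T,r=rays(n,o,uv); r=r@T[:3,:3].T; return T[:3,3]+r*((z-T[2,3])/r[:,2])[:,None]
def proj(n,o,P):
    T,K,k=cam(n,o);M=np.linalg.inv(T)
    return cv2.projectPoints(np.array(P,float).reshape(-1,1,3),cv2.Rodrigues(M[:3,:3])[0],M[:3,3],K,np.array([k,0,0,0,0.]))[0].reshape(-1,2)
E
python3 - <<'E'
from h import *
a=snap('top','top0')[0];b=snap('side','side0')[0]
print(ctrl.get_obs()); 
for n in('top','side','wrist'):print(ctrl.calibration(n))
E
```

```text
{'clock': 0.1, 'joint_pos': array([-5.64309470e+01,  2.05872233e+01,  6.39372504e-01, -1.64391711e-02,
       -7.01368664e+01, -1.65088099e+01]), 'qvel': array([-0.02216718, -0.1004499 ,  0.1926564 ,  0.06978717, -0.01379891,
        0.00902112]), 'tau': array([-4.62553908e-04, -5.84164524e+01,  2.93752223e+01,  7.01558635e+00,
        1.01852103e-02, -6.86214162e-05]), 'tool_pos': array([ 0.19788852, -0.64488304,  0.22572434]), 'orientation': array([ 1.79914383e+02, -9.25784358e-03, -1.62945347e+02]), 'force': array([ 0.26125045, -0.00817148, -0.51950208]), 'moment': array([-0.02507689,  0.02045904, -0.0077024 ]), 'gripper_force': 0.0, 'opening': 0.08760437159037093}
{'vertical_fov': 57.97612430318473, 'cx': 324.1667064635601, 'cy': 238.6711712526741, 'k1': -0.07805173364005032, 'rvec': array([ 2.14108661, -2.13638121,  0.22815799]), 'tvec': array([0.04073015, 0.56127242, 0.97320239])}
{'vertical_fov': 52.42138076568841, 'cx': 328.9427622968916, 'cy': 244.99567814822956, 'k1': -0.08390233830563927, 'rvec': array([ 1.08383686, -2.48393784,  0.95444855]), 'tvec': array([0.44198758, 0.34304863, 0.94350513])}
{'vertical_fov': 64.58170396130049, 'cx': 323.13551992617533, 'cy': 235.058504808663, 'k1': -0.013976867777254922, 'hand_eye': array([[ 5.41569518e-04, -9.50562822e-01, -3.10531849e-01,
         8.42593743e-02],
       [ 9.99999837e-01,  4.58997369e-04,  3.38978420e-04,
         9.69482164e-04],
       [-1.79686982e-04, -3.10531982e-01,  9.50562915e-01,
        -1.58182531e-01],
       [ 0.00000000e+00,  0.00000000e+00,  0.00000000e+00,
         1.00000000e+00]])}
```

View pics/top0.png

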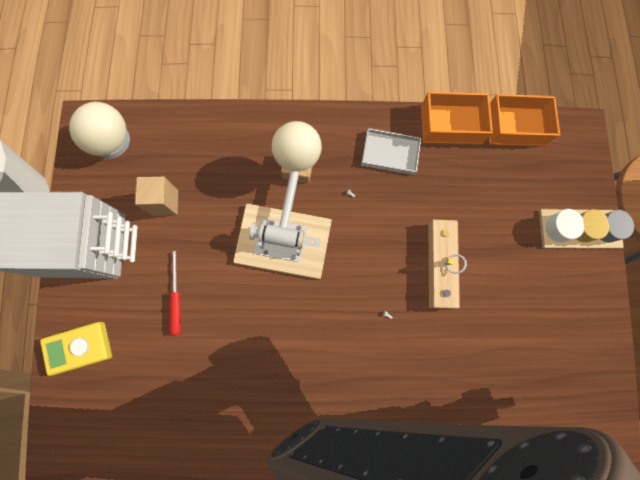

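View pics/side0.png

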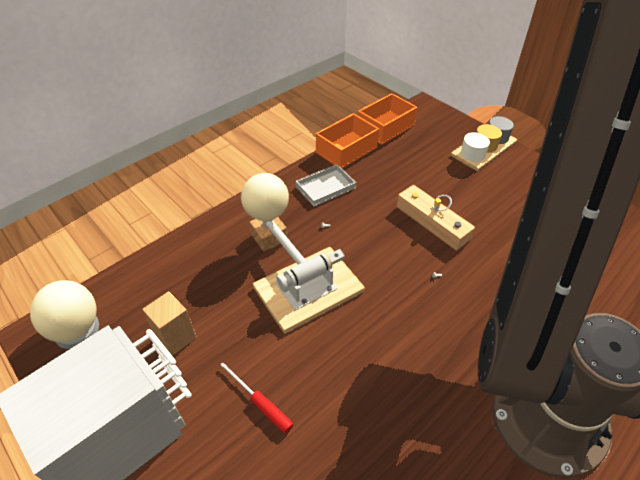

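Top view: linchpin in the middle hole of the block (~448,262) with its ring to the right; the bracket's shaft end points right (~315,242). Now I measure.

Run:
```python
from h import *
z=np.load('pics/top0.npz');im,d=z['im'],z['d'];o=dict(tool_pos=z['p'],orientation=z['o'])
print('cam pos',cam('top',o)[0][:3,3])
P=cloud('top',o,d)
np.set_printoptions(precision=4,suppress=True)
for n,(u,v) in dict(table=(380,220),base=(580,440),blockend1=(444,226),blockend2=(446,303),board=(320,265),shaftend=(312,242),globe=(296,146),box=(157,190),screwA=(349,193)).items(): print(n,P[v,u])
def mask(u0,u1,v0,v1,z0,z1):
    m=np.zeros((480,640),bool);m[v0:v1,u0:u1]=1
    return m&(P[...,2]>z0)&(P[...,2]<z1)&(d>0)
def rect(m):
    q=P[m][:,:2].astype(np.float32);r=cv2.minAreaRect(q*1000);print(len(q),r,P[m][:,2].mean());return r
rect(mask(420,470,210,320,.040,.052))   # block top
rect(mask(225,340,195,285,.012,.024))   # board
hsv=cv2.cvtColor(im,cv2.COLOR_RGB2HSV)
m=mask(430,475,235,290,.05,.12);print('pin pts');v,u=np.where(m);
for a,b in zip(v,u):
    if P[a,b,2]>.06:print(b,a,P[a,b],im[a,b])
m=mask(285,335,225,255,.06,.1);q=P[m];print('shaft');
v,u=np.where(m)
for a,b in list(zip(v,u)):
    if b>302: print(b,a,P[a,b],end=';')
big=cv2.resize(np.hstack([im[195:290,225:345],im[210:305,415:485]]),None,fx=4,fy=4,interpolation=2);print(big.shape)
cv2.imwrite('pics/c1.png',big[:,:,::-1])
```

```text
cam pos [0.37473232 0.07197182 1.0574518 ]
table [ 0.6191 -0.1002 -0.    ]
base [ 0.2922 -0.1084  0.7662]
blockend1 [ 0.5956 -0.2499  0.0424]
blockend2 [ 0.4098 -0.2443  0.0468]
board [0.5025 0.0511 0.0191]
shaftend [0.5595 0.0706 0.0146]
globe [0.7349 0.1059 0.1914]
box [0.6612 0.4245 0.1093]
screwA [ 0.6873 -0.0223  0.0053]
2091 ((505.56512451171875, -249.09521484375), (62.624393463134766, 211.3719940185547), 88.2210922241211) 0.04439316703552542
3927 ((563.9971313476562, 142.6019287109375), (215.79637145996094, 150.88919067382812), 79.6846923828125) 0.017376051443706363
pin pts
455 254 [ 0.5235 -0.2659  0.0646] [214 193 167]
456 254 [ 0.5237 -0.2688  0.0632] [217 197 173]
457 254 [ 0.524 -0.272  0.061] [217 195 171]
458 254 [ 0.5241 -0.2746  0.0605] [195 171 146]
459 254 [ 0.5229 -0.2743  0.0682] [157 135 116]
452 255 [ 0.5215 -0.2595  0.0618] [211 186 159]
453 255 [ 0.5217 -0.2624  0.0601] [194 181 165]
454 255 [ 0.5212 -0.2636  0.0638] [189 177 163]
455 255 [ 0.5216 -0.2671  0.0608] [180 165 150]
456 255 [ 0.5213 -0.2686  0.0633] [180 166 150]
457 255 [ 0.5214 -0.2714  0.0623] [
[... 9019 characters left out ...]
794];319 244 [0.5447 0.0545 0.0723];307 245 [0.541  0.0821 0.0792];308 245 [0.541  0.0798 0.0793];309 245 [0.5415 0.0776 0.0764];310 245 [0.5411 0.0753 0.0788];311 245 [0.5415 0.073  0.0767];312 245 [0.5414 0.0707 0.0772];313 245 [0.5411 0.0684 0.0789];314 245 [0.5411 0.0661 0.0794];315 245 [0.5413 0.0638 0.0783];316 245 [0.5417 0.0615 0.076 ];317 245 [0.541  0.0592 0.0798];318 245 [0.5413 0.0569 0.078 ];312 246 [0.5386 0.0707 0.0798];313 246 [0.539  0.0684 0.078 ];314 246 [0.539  0.0661 0.0776];315 246 [0.5387 0.0638 0.0796];316 246 [0.5386 0.0615 0.08  ];317 246 [0.5388 0.0592 0.0791];318 246 [0.5389 0.0569 0.0787];317 247 [0.537  0.0592 0.0762];318 247 [0.5362 0.057  0.0809];(380, 760, 3)
```

View pics/c1.png

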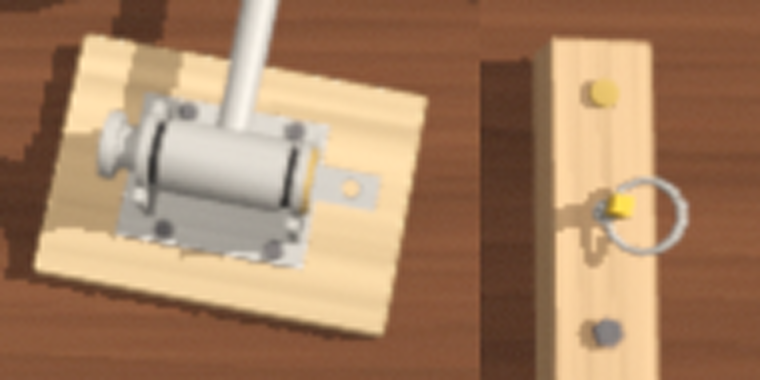

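```bash
cat > go.py <<'E'
from h import *
np.set_printoptions(precision=2,suppress=True)
def go(p,yaw,frm=None):
    "shift (mm) and turn (5 deg) in tool axes, from measured pose (or given commanded pos,rpy)"
    o=ctrl.get_obs(); p0,r0=frm or (o['tool_pos'],o['orientation'])
    A=R.from_euler('xyz',r0,degrees=True);B=R.from_euler('xyz',[180,0,yaw],degrees=True)
    print('clock %.2f'%o['clock'],'pos',np.array(o['tool_pos'])*1000,'rpy',o['orientation'],'F',o['force'],'open %.1f'%(o['opening']*1e3),'g %.1f'%o['gripper_force'])
    print('shift',A.inv().apply((np.array(p)-p0))*1000,'turn',(A.inv()*B).as_rotvec(degrees=True)/5)
E
python3 - <<'E'
from go import *
go([.505,-.249,.19],-98,([.198,-.645,.227],[180,0,-162.945]))
o=ctrl.get_obs()
print(atz('top',o,[[312.5,242]],.082), atz('top',o,[[451,260.5]],.082))
E
```

```text
clock 0.10 pos [ 197.89 -644.88  225.72] rpy [ 179.91   -0.01 -162.95] F [ 0.26 -0.01 -0.52] open 87.6 g 0.0
shift [-409.64  288.55   37.  ] turn [ -0.     0.   -12.99]
[[0.55 0.07 0.08]] [[ 0.51 -0.25  0.08]]
```

Call:
arm_command([
  {"translation":[-30,21,3],"rotation":[0,0,-1.2],"claw":60},
  {"translation":[-66,46,6],"rotation":[0,0,-2.4],"claw":50},
  {"translation":[-104,73,9],"rotation":[0,0,-3.6],"claw":46},
  {"translation":[-142,100,13],"rotation":[0,0,-4.8],"claw":46},
  {"translation":[-180,127,17],"rotation":[0,0,-6],"claw":46},
])

```text
clock: 0.6
tool_pos: [0.3335, -0.4694, 0.2091]
orientation: [180.0, 0.0, -132.7]
force: [1.2, -0.1, -0.3]
opening: 0.0533
gripper_force: 0.0
```

Run:
```python
from go import *
A=R.from_euler('xyz',[180,0,-162.945],degrees=True)
p=np.array([.198,-.645,.227])+A.apply([-.180,.127,.017]);print(p)
go([.505,-.249,.19],-98,(p,[180,0,-132.945]))
```

```text
[ 0.33 -0.47  0.21]
clock 0.60 pos [ 333.46 -469.41  209.14] rpy [ 179.98    0.   -132.71] F [ 1.21 -0.07 -0.3 ] open 53.3 g 0.0
shift [-279.65   25.08   20.  ] turn [-0.    0.   -6.99]
```

Call:
arm_command([
  {"translation":[-47,4,3],"rotation":[0,0,-1.4],"claw":46},
  {"translation":[-94,8,7],"rotation":[0,0,-2.8],"claw":46},
  {"translation":[-141,12,11],"rotation":[0,0,-4.2],"claw":46},
  {"translation":[-188,16,15],"rotation":[0,0,-5.6],"claw":46},
  {"translation":[-234,20,20],"rotation":[0,0,-7],"claw":46},
])

```text
clock: 1.1
tool_pos: [0.4784, -0.2843, 0.1894]
orientation: [-180.0, 0.0, -97.6]
force: [0.4, -1.0, -0.0]
opening: 0.0462
gripper_force: 0.0
```

Call:
arm_command([
  {"translation":[-32,-25,0],"rotation":[0,0,0],"claw":46},
  {"translation":[-38,-25,0],"rotation":[0,0,0],"claw":46},
  {"translation":[-38,-25,0],"rotation":[0,0,0],"claw":46},
])

```text
clock: 1.4
tool_pos: [0.5079, -0.2507, 0.189]
orientation: [179.9, 0.0, -97.8]
force: [0.8, -0.7, -0.5]
opening: 0.0461
gripper_force: 0.0
```

Run:
```python
from go import *
im,d,o=snap('wrist','w1')
go([.505,-.249,.19],-98)
P=cloud('wrist',o,d)
hsv=cv2.cvtColor(im,cv2.COLOR_RGB2HSV)
m=(hsv[...,0]>20)&(hsv[...,0]<34)&(hsv[...,1]>140)&(P[...,2]>.07)&(P[...,2]<.09)
q=P[m]; print(len(q),q.mean(0)*1e3,cv2.minAreaRect((q[:,:2]*1e3).astype(np.float32)))
```

```text
clock 1.45 pos [ 507.3  -251.55  189.19] rpy [179.94   0.01 -97.88] F [-0.3  -0.7   0.19] open 46.2 g 0.0
shift [-2.21  2.63 -0.81] turn [0.01 0.   0.02]
296 [ 505.18 -249.59   80.6 ] ((505.40814208984375, -248.2339324951172), (12.145011901855469, 11.434843063354492), 75.65227508544922)
```

View pics/w1.png

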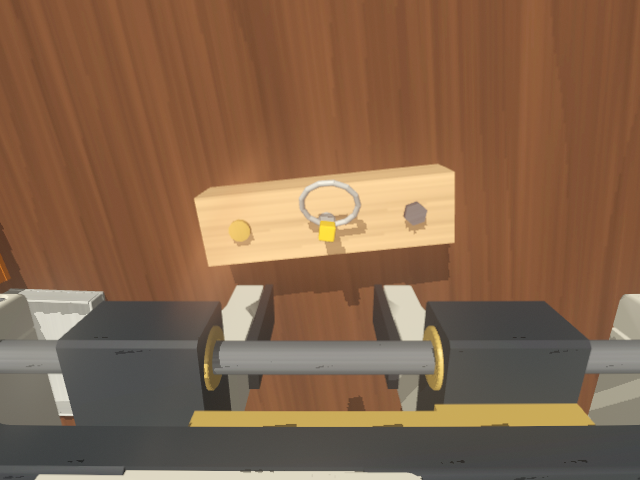

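Wrist view shows the grip at about (327,231) with the ring toward the camera at (330,203), clevis pin (239,230) and bolt (415,212). Now the pin's yaw and the descent figures.

Run:
```python
from go import *
z=np.load('pics/w1.npz');im,d=z['im'],z['d'];o=dict(tool_pos=z['p'],orientation=z['o'])
P=cloud('wrist',o,d)*1e3
hsv=cv2.cvtColor(im,cv2.COLOR_RGB2HSV)
m=np.zeros(d.shape,bool);m[175:222,290:370]=1
m&=(P[...,2]>56)&(hsv[...,1]<90)
q=P[m];print(len(q))
# ring: heights along axis: z = z0 + tan30*dist ; fit circle-ish: mean of points with equal bins
from scipy.optimize import least_squares
def f(p):
    c,s=np.cos(p[2]),np.sin(p[2]); x=(q[:,0]-p[0])*c+(q[:,1]-p[1])*s; y=-(q[:,0]-p[0])*s+(q[:,1]-p[1])*c
    x=x-21.0*np.cos(np.pi/6)  # ring centre 21 mm from hinge
    return np.hypot(x/np.cos(np.pi/6),y)-20
for y0 in(505.2,):
    r=least_squares(f,[505,-249,np.radians(-98)],loss='soft_l1');print(r.x[:2],np.degrees(r.x[2]),r.cost)
    r=least_squares(lambda a:f([505.2,-249,a[0]]),[np.radians(-98)],loss='soft_l1');print(np.degrees(r.x))
hi=q[q[:,2]>np.percentile(q[:,2],80)];print(hi.mean(0))
m=(P[...,2]>42)&(P[...,2]<50)&(np.abs(P[...,0]-505)<130)&(np.abs(P[...,1]+249)<60)&(hsv[...,1]>50)
r=cv2.minAreaRect(P[m][:,:2].astype(np.float32));print(r,np.median(P[m][:,2]))
```

```text
751
[ 504.6  -249.28] -102.52662869497603 1060.7973281596235
[-104.21]
[ 496.31 -285.34   89.57]
((505.7427978515625, -247.75360107421875), (60.90483093261719, 210.0040283203125), 88.14576721191406) 46.11032095329659
```

Run:
```python
from go import *
from scipy.optimize import least_squares
z=np.load('pics/w1.npz');im,d=z['im'],z['d'];o=dict(tool_pos=z['p'],orientation=z['o'])
hsv=cv2.cvtColor(im,cv2.COLOR_RGB2HSV)
m=np.zeros(d.shape,np.uint8);m[176:226,294:366]=1
m&=(hsv[...,1]<75).astype(np.uint8)
n,l,s,_=cv2.connectedComponentsWithStats(m);print(s[1:])
m=(l==1+np.argmax(s[1:,4]));v,u=np.where(m);uv=np.c_[u,v].astype(float)
t=np.linspace(.5,2*np.pi-.5,120)
def f(p):
    x=21-20*np.cos(t);y=20*np.sin(t)   # in ring plane, from hinge
    X=x*np.cos(np.pi/6);Z=8+x*.5;c,s=np.cos(p[2]),np.sin(p[2])
    W=np.c_[p[0]+X*c-y*s,p[1]+X*s+y*c,46+Z]/1e3
    q=proj('wrist',o,W);D=np.linalg.norm(uv[:,None]-q[None],axis=2);return D.min(1)
r=least_squares(f,[505,-249,np.radians(-100)],loss='soft_l1');print(r.x[:2],np.degrees(r.x[2]),np.median(f(r.x)))
for a in(-95,-98,-101,-104):
    r=least_squares(lambda p:f([*p,np.radians(a)]),[505,-249],loss='soft_l1');print(a,r.x,r.cost)
```

```text
[[299 180  62  46 910]]
[ 504.91 -248.92] -103.0929500922737 2.2436402045835644
-95 [ 502.46 -248.6 ] 2135.2419254068027
-98 [ 503.4  -248.68] 2097.5614293957433
-101 [ 504.25 -248.79] 2075.6858495063607
-104 [ 505.2  -248.98] 2071.0565477928276
```

Call:
arm_command([
  {"translation":[-2.2,2.6,30],"rotation":[0,0,1],"claw":46},
  {"translation":[-2.2,2.6,65],"rotation":[0,0,1],"claw":46},
  {"translation":[-2.2,2.6,95],"rotation":[0,0,1],"claw":46},
  {"translation":[-2.2,2.6,112],"rotation":[0,0,1],"claw":46},
  {"translation":[-2.2,2.6,121],"rotation":[0,0,1],"claw":46},
])

```text
clock: 1.95
tool_pos: [0.5034, -0.2504, 0.0669]
orientation: [179.8, -0.0, -103.1]
force: [0.3, -0.5, 0.2]
opening: 0.0461
gripper_force: 0.0
```

Run:
```python
from go import *
go([.505,-.249,.0675],-103)
```

```text
clock 1.95 pos [ 503.36 -250.4    66.86] rpy [ 179.84   -0.01 -103.06] F [ 0.28 -0.48  0.25] open 46.1 g 0.0
shift [-1.73 -1.28 -0.65] turn [ 0.03 -0.   -0.01]
```

Correct by that and close.

Call:
arm_command([
  {"translation":[-1.2,-1.3,-0.7],"rotation":[0,0,0],"claw":46},
  {"translation":[-1.2,-1.3,-0.7],"rotation":[0,0,0],"claw":20},
  {"translation":[-1.2,-1.3,-0.7],"rotation":[0,0,0],"claw":5},
  {"translation":[-1.2,-1.3,-0.7],"rotation":[0,0,0],"claw":5},
  {"translation":[-1.2,-1.3,-0.7],"rotation":[0,0,0],"claw":5},
])

```text
clock: 2.45
tool_pos: [0.5073, -0.2485, 0.07]
orientation: [-179.9, 0.0, -102.9]
force: [0.5, -0.2, -0.0]
opening: 0.0196
gripper_force: 0.0
```

Call:
arm_command([
  {"translation":[0,0,0],"rotation":[0,0,0],"claw":5},
  {"translation":[0,0,0],"rotation":[0,0,0],"claw":5},
  {"translation":[0,0,0],"rotation":[0,0,0],"claw":5},
])

```text
clock: 2.75
tool_pos: [0.5071, -0.2485, 0.0696]
orientation: [-180.0, -0.0, -102.9]
force: [-0.4, 0.6, 2.8]
opening: 0.0114
gripper_force: 29.9
```

Run:
```python
from go import *
go([.505,-.249,.0675],-103)
```

```text
clock 2.75 pos [ 507.11 -248.53   69.58] rpy [-179.97   -0.   -102.93] F [-0.43  0.6   2.82] open 11.4 g 29.9
shift [0.93 1.95 2.08] turn [-0.01 -0.    0.01]
```

Call:
arm_command([
  {"translation":[0,0,-8],"rotation":[0,0,0],"claw":5},
  {"translation":[0,0,-25],"rotation":[0,0,0],"claw":5},
  {"translation":[0,0,-50],"rotation":[0,0,0],"claw":5},
  {"translation":[0,0,-85],"rotation":[0,0,0],"claw":5},
  {"translation":[0,0,-110],"rotation":[0,0,0],"claw":5},
])

```text
clock: 3.25
tool_pos: [0.5071, -0.2487, 0.1816]
orientation: [-179.9, -0.0, -102.9]
force: [0.4, -1.8, -1.2]
opening: 0.0116
gripper_force: 29.8
```

Call:
arm_command([
  {"translation":[-15,3.5,0],"rotation":[0,0,0],"claw":5},
  {"translation":[-50,12,0],"rotation":[0,0,-0.1],"claw":5},
  {"translation":[-92,22,0],"rotation":[0,0,-0.2],"claw":5},
  {"translation":[-137,32,0],"rotation":[0,0,-0.4],"claw":5},
  {"translation":[-180,42,0],"rotation":[0,0,-0.52],"claw":5},
])

```text
clock: 3.75
tool_pos: [0.5053, -0.0618, 0.1788]
orientation: [180.0, 0.0, -100.3]
force: [0.9, -0.1, -0.8]
opening: 0.0114
gripper_force: 29.8
```

Run:
```python
from go import *
go([.505,.078,.18],-100.3)
```

```text
clock 3.75 pos [505.27 -61.83 178.82] rpy [ 179.95    0.   -100.34] F [ 0.88 -0.14 -0.83] open 11.4 g 29.8
shift [-137.51   25.36   -1.15] turn [ 0.01  0.   -0.01]
```

Call:
arm_command([
  {"translation":[-45,8,0],"rotation":[0,0,0],"claw":5},
  {"translation":[-90,16,0],"rotation":[0,0,0],"claw":5},
  {"translation":[-120,22,0],"rotation":[0,0,0],"claw":5},
  {"translation":[-137,25,0],"rotation":[0,0,0],"claw":5},
  {"translation":[-137,25,0],"rotation":[0,0,0],"claw":5},
])

```text
clock: 4.25
tool_pos: [0.5056, 0.0778, 0.1787]
orientation: [180.0, -0.0, -100.2]
force: [-0.2, -1.1, -1.2]
opening: 0.0117
gripper_force: 29.8
```

Call:
arm_command([
  {"translation":[0,0,0],"rotation":[0,0,0],"claw":5},
  {"translation":[0,0,0],"rotation":[0,0,0],"claw":5},
])

```text
clock: 4.45
tool_pos: [0.5058, 0.075, 0.1789]
orientation: [180.0, -0.0, -100.4]
force: [0.1, 0.3, -1.0]
opening: 0.0117
gripper_force: 29.8
```

Run:
```python
from go import *
im,d,o=snap('wrist','w2')
go([.505,.078,.18],-100.3)
```

```text
clock 4.50 pos [505.9   74.84 179.04] rpy [ 179.97   -0.02 -100.39] F [-0.   -0.67 -0.38] open 11.7 g 29.8
shift [-2.95  1.45 -0.96] turn [ 0.01 -0.   -0.02]
```

View pics/w2.png

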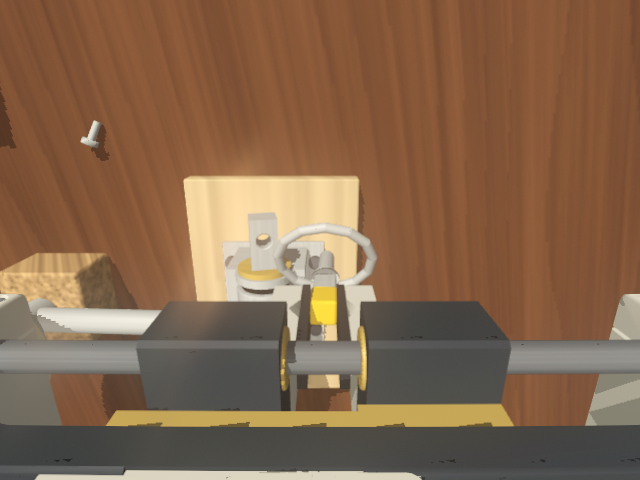

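The pin is held upright between the fingers, ring toward the camera; the hole's mouth shows at about (263,240), shaft edges in line with the tool. Enlarging hole and pin.

Run:
```python
from h import *
im=np.load('pics/w2.npz')['im'];c=im[205:330,235:385]
cv2.imwrite('pics/c2.png',cv2.resize(c,None,fx=4.8,fy=4.8,interpolation=cv2.INTER_CUBIC)[:,:,::-1])
```

```text
(no output)
```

View pics/c2.png

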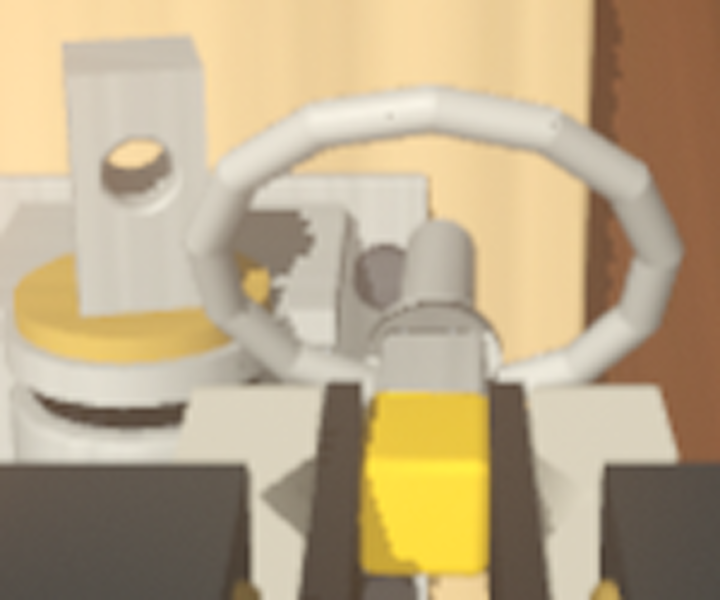

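Run:
```python
from go import *
z=np.load('pics/w2.npz');o=dict(tool_pos=z['p'],orientation=z['o'])
px=lambda x,y:[235+(x+.5)/4.8-.5,205+(y+.5)/4.8-.5]
T=R.from_euler('xyz',o['orientation'],degrees=True)
tf=lambda W:T.inv().apply(W-o['tool_pos'])*1e3
zo=o['tool_pos'][2]-.0236
H=atz('wrist',o,[px(140.5,175)],.082);print('hole',H*1e3,tf(H))
print('hole top cam',atz('top',o,[[312.5,242]],.082)*1e3)
E=atz('wrist',o,[px(65,45),px(192,38)],.082);print('end corners',E*1e3,tf(E))
E=atz('wrist',o,[px(77,240),px(72,110),px(211,240),px(198,110)],.082);print('edges',tf(E))
print('tip',tf(atz('wrist',o,[px(440,222)],zo-.034)))
g=tf(atz('wrist',o,[px(362,455),px(489,460),px(362,570),px(489,573)],zo+.036));print('grip top',g)
print('grip front bottom',tf(atz('wrist',o,[px(380,392),px(487,394)],zo+.020)))
P=pts('wrist',o,[[300,225]],z['d'][225:226,300]);print(P)
```

```text
hole [[547.78  71.57  82.  ]] [[ -4.22 -42.03  96.88]]
hole top cam [[547.55  69.58  82.  ]]
end corners [[554.01  50.22  82.  ]
 [535.71  52.51  82.  ]] [[ 15.67 -52.    96.88]
 [ 16.71 -33.58  96.9 ]]
edges [[-14.52 -52.04  96.87]
 [  5.84 -51.57  96.88]
 [-14.51 -31.96  96.88]
 [  5.84 -33.13  96.89]]
tip [[ 3.07  1.94 57.6 ]]
grip top [[  7.1   -5.63 -12.4 ]
 [  6.59   5.69 -12.39]
 [ -4.59  -5.75 -12.41]
 [ -4.91   5.83 -12.4 ]]
grip front bottom [[ 5.54 -4.4   3.6 ]
 [ 5.32  6.06  3.61]]
[[0.53 0.08 0.02]]
```

Call:
arm_command([
  {"translation":[-1,-12,0],"rotation":[0,0,0],"claw":5},
  {"translation":[-3,-34,0],"rotation":[0,0,0],"claw":5},
  {"translation":[-3.8,-44.5,10],"rotation":[0,0,0],"claw":5},
  {"translation":[-3.8,-44.5,22],"rotation":[0,0,0],"claw":5},
  {"translation":[-3.8,-44.5,32],"rotation":[0,0,0],"claw":5},
])

```text
clock: 5.0
tool_pos: [0.5499, 0.0705, 0.1452]
orientation: [179.9, -0.1, -100.4]
force: [-0.9, -0.1, -1.1]
opening: 0.0118
gripper_force: 29.8
```

Call:
arm_command([
  {"translation":[0,0,0],"rotation":[0,0,0],"claw":5},
  {"translation":[0,0,0],"rotation":[0,0,0],"claw":5},
  {"translation":[0,0,0],"rotation":[0,0,0],"claw":5},
])

```text
clock: 5.3
tool_pos: [0.5507, 0.0715, 0.1478]
orientation: [-180.0, 0.0, -100.3]
force: [-0.7, -1.1, -1.0]
opening: 0.0116
gripper_force: 29.8
```

Run:
```python
from go import *
im,d,o=snap('wrist','w3')
go([.54778,.07157,.147],-100.3)
s,_,_=snap('side','s3')
uv=proj('side',o,[[.548,.0715,.085]])[0].astype(int);u,v=uv;print(uv)
a=cv2.resize(im[215:325,260:390],(650,550),interpolation=2)
b=cv2.resize(s[v-40:v+30,u-35:u+35],(150*1,150),interpolation=2)
out=np.zeros((550,800,3),np.uint8);out[:,:650]=a;out[:150,650:]=b
cv2.imwrite('pics/c3.png',out[:,:,::-1])
```

```text
clock 5.35 pos [550.81  71.58 147.91] rpy [-179.95    0.03 -100.31] F [-0.03  0.14 -1.13] open 11.7 g 29.8
shift [0.55 2.98 0.91] turn [-0.01  0.01 -0.  ]
[336 253]
```

View pics/c3.png

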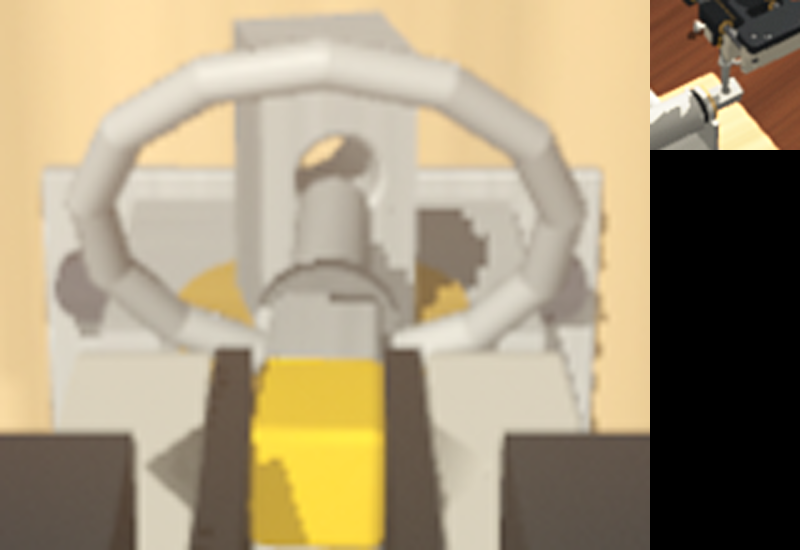

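Run:
```python
from go import *
z=np.load('pics/w3.npz');o=dict(tool_pos=z['p'],orientation=z['o'])
px=lambda x,y:[260+(x+.5)/5-.5,215+(y+.5)/5-.5]
T=R.from_euler('xyz',o['orientation'],degrees=True)
tf=lambda W:T.inv().apply(W-o['tool_pos'])*1e3
print('mouth L,R,far',tf(atz('wrist',o,[px(297,170),px(387,170),px(341,132)],.082)))
zo=o['tool_pos'][2]-.0236
print('tip far edge, L, R',tf(atz('wrist',o,[px(332,179),px(299,200),px(366,200)],zo-.034)))
```

```text
mouth L,R,far [[ 1.52 -2.55 65.77]
 [ 1.52  8.75 65.77]
 [ 6.57  2.95 65.77]]
tip far edge, L, R [[ 3.36  1.78 57.6 ]
 [ 0.64 -2.23 57.6 ]
 [ 0.64  5.92 57.6 ]]
```

Call:
arm_command([
  {"translation":[1.4,1.3,0],"rotation":[0,0,0],"claw":5},
  {"translation":[1.4,1.3,3],"rotation":[0,0,0],"claw":5},
  {"translation":[1.4,1.3,6],"rotation":[0,0,0],"claw":5},
  {"translation":[1.4,1.3,7],"rotation":[0,0,0],"claw":5},
  {"translation":[1.4,1.3,7],"rotation":[0,0,0],"claw":5},
])

```text
clock: 5.9
tool_pos: [0.549, 0.0701, 0.1399]
orientation: [180.0, -0.0, -100.3]
force: [0.5, -0.9, 0.0]
opening: 0.0115
gripper_force: 29.8
```

Call:
arm_command([
  {"translation":[0,0,0.5],"rotation":[0,0,0],"claw":5},
  {"translation":[0,0,1],"rotation":[0,0,0],"claw":5},
  {"translation":[0,0,1.5],"rotation":[0,0,0],"claw":5},
  {"translation":[0,0,1.5],"rotation":[0,0,0],"claw":5},
])

```text
clock: 6.3
tool_pos: [0.5491, 0.0702, 0.1387]
orientation: [180.0, -0.0, -100.3]
force: [0.2, 0.6, -1.4]
opening: 0.0119
gripper_force: 29.8
```

Call:
arm_command([
  {"translation":[0,0,0.5],"rotation":[0,0,0],"claw":5},
  {"translation":[0,0,1],"rotation":[0,0,0],"claw":5},
  {"translation":[0,0,1],"rotation":[0,0,0],"claw":5},
])

```text
clock: 6.6
tool_pos: [0.5492, 0.0702, 0.1377]
orientation: [-180.0, 0.0, -100.3]
force: [-0.3, -0.5, -1.9]
opening: 0.0118
gripper_force: 29.8
```

Call:
arm_command([
  {"translation":[0,0,0.6],"rotation":[0,0,0],"claw":5},
  {"translation":[0,0,1.2],"rotation":[0,0,0],"claw":5},
  {"translation":[0,0,1.8],"rotation":[0,0,0],"claw":5},
  {"translation":[0,0,1.8],"rotation":[0,0,0],"claw":5},
])

```text
clock: 7.0
tool_pos: [0.5492, 0.0702, 0.1359]
orientation: [-180.0, 0.0, -100.3]
force: [-0.2, 0.4, 0.2]
opening: 0.0118
gripper_force: 29.8
```

Call:
arm_command([
  {"translation":[0,0,0.6],"rotation":[0,0,0],"claw":5},
  {"translation":[0,0,1.2],"rotation":[0,0,0],"claw":5},
  {"translation":[0,0,1.8],"rotation":[0,0,0],"claw":5},
  {"translation":[0,0,1.8],"rotation":[0,0,0],"claw":5},
])

```text
clock: 7.4
tool_pos: [0.5493, 0.0702, 0.1341]
orientation: [-180.0, 0.0, -100.3]
force: [1.3, 0.4, -1.0]
opening: 0.0113
gripper_force: 29.8
```

Call:
arm_command([
  {"translation":[0,0,0.6],"rotation":[0,0,0],"claw":5},
  {"translation":[0,0,1.2],"rotation":[0,0,0],"claw":5},
  {"translation":[0,0,1.8],"rotation":[0,0,0],"claw":5},
  {"translation":[0,0,2.4],"rotation":[0,0,0],"claw":5},
  {"translation":[0,0,2.4],"rotation":[0,0,0],"claw":5},
])

```text
clock: 7.9
tool_pos: [0.5494, 0.0703, 0.1318]
orientation: [-180.0, 0.0, -100.3]
force: [1.5, 0.1, -1.0]
opening: 0.0115
gripper_force: 29.8
```

Call:
arm_command([
  {"translation":[0,0,0.6],"rotation":[0,0,0],"claw":5},
  {"translation":[0,0,1.2],"rotation":[0,0,0],"claw":5},
  {"translation":[0,0,1.8],"rotation":[0,0,0],"claw":5},
  {"translation":[0,0,1.8],"rotation":[0,0,0],"claw":5},
])

```text
clock: 8.3
tool_pos: [0.5494, 0.0703, 0.13]
orientation: [-180.0, 0.0, -100.3]
force: [2.9, 0.0, 1.4]
opening: 0.0114
gripper_force: 29.8
```

Call:
arm_command([
  {"translation":[0,-0.4,0.3],"rotation":[0,0,0],"claw":5},
  {"translation":[0,-0.6,0.8],"rotation":[0,0,0],"claw":5},
  {"translation":[0,-0.8,1.4],"rotation":[0,0,0],"claw":5},
  {"translation":[0,-0.8,2],"rotation":[0,0,0],"claw":5},
  {"translation":[0,-0.8,2],"rotation":[0,0,0],"claw":5},
])

```text
clock: 8.8
tool_pos: [0.55, 0.0701, 0.1279]
orientation: [180.0, -0.0, -100.3]
force: [2.2, 0.1, 0.3]
opening: 0.0116
gripper_force: 29.8
```

Call:
arm_command([
  {"translation":[0,-0.2,0.5],"rotation":[0,0,0],"claw":5},
  {"translation":[0,-0.3,1],"rotation":[0,0,0],"claw":5},
  {"translation":[0,-0.4,1.5],"rotation":[0,0,0],"claw":5},
  {"translation":[0,-0.4,2],"rotation":[0,0,0],"claw":5},
  {"translation":[0,-0.4,2],"rotation":[0,0,0],"claw":5},
])

```text
clock: 9.3
tool_pos: [0.5504, 0.07, 0.1261]
orientation: [-180.0, 0.0, -100.3]
force: [0.5, 1.1, 2.7]
opening: 0.0122
gripper_force: 29.8
```

Call:
arm_command([
  {"translation":[0,-0.2,0.6],"rotation":[0,0,0],"claw":5},
  {"translation":[0,-0.3,1.2],"rotation":[0,0,0],"claw":5},
  {"translation":[0,-0.4,1.8],"rotation":[0,0,0],"claw":5},
  {"translation":[0,-0.4,2.4],"rotation":[0,0,0],"claw":5},
  {"translation":[0,-0.4,2.4],"rotation":[0,0,0],"claw":5},
])

```text
clock: 9.8
tool_pos: [0.5509, 0.07, 0.124]
orientation: [-180.0, 0.0, -100.3]
force: [-1.0, 1.4, 5.7]
opening: 0.0115
gripper_force: 29.9
```

Call:
arm_command([
  {"translation":[0,0,0.6],"rotation":[0,0,0],"claw":5},
  {"translation":[0,0,1.2],"rotation":[0,0,0],"claw":5},
  {"translation":[0,0,1.8],"rotation":[0,0,0],"claw":5},
  {"translation":[0,0,2.4],"rotation":[0,0,0],"claw":5},
  {"translation":[0,0,2.4],"rotation":[0,0,0],"claw":5},
])

```text
clock: 10.3
tool_pos: [0.551, 0.0701, 0.1215]
orientation: [-180.0, 0.0, -100.3]
force: [0.1, 1.8, 4.2]
opening: 0.0114
gripper_force: 29.9
```

Call:
arm_command([
  {"translation":[-0.3,0,0.6],"rotation":[0,0,0],"claw":5},
  {"translation":[-0.3,0,1.2],"rotation":[0,0,0],"claw":5},
  {"translation":[-0.4,0,1.8],"rotation":[0,0,0],"claw":5},
  {"translation":[-0.4,0,2.4],"rotation":[0,0,0],"claw":5},
  {"translation":[-0.4,0,2.4],"rotation":[0,0,0],"claw":5},
])

```text
clock: 10.8
tool_pos: [0.5509, 0.0703, 0.1188]
orientation: [-180.0, 0.0, -100.3]
force: [2.2, 0.8, 3.6]
opening: 0.0113
gripper_force: 29.8
```

Call:
arm_command([
  {"translation":[0,0,0.6],"rotation":[0,0,0],"claw":5},
  {"translation":[0,0,1.2],"rotation":[0,0,0],"claw":5},
  {"translation":[0,0,1.8],"rotation":[0,0,0],"claw":5},
  {"translation":[0,0,2.4],"rotation":[0,0,0],"claw":5},
  {"translation":[0,0,2.4],"rotation":[0,0,0],"claw":5},
])

```text
clock: 11.3
tool_pos: [0.5507, 0.0703, 0.1161]
orientation: [180.0, -0.0, -100.3]
force: [2.6, 0.2, 1.6]
opening: 0.0114
gripper_force: 29.9
```

Call:
arm_command([
  {"translation":[0,-0.3,0.6],"rotation":[0,0,0],"claw":5},
  {"translation":[0,-0.4,1.4],"rotation":[0,0,0],"claw":5},
  {"translation":[0,-0.4,2.2],"rotation":[0,0,0],"claw":5},
  {"translation":[0,-0.4,3],"rotation":[0,0,0],"claw":5},
  {"translation":[0,-0.4,3],"rotation":[0,0,0],"claw":5},
])

```text
clock: 11.8
tool_pos: [0.551, 0.0702, 0.1131]
orientation: [180.0, -0.0, -100.3]
force: [1.9, 0.6, 2.0]
opening: 0.0116
gripper_force: 29.8
```

Call:
arm_command([
  {"translation":[0,0,0.6],"rotation":[0,0,0],"claw":5},
  {"translation":[0,0,1.4],"rotation":[0,0,0],"claw":5},
  {"translation":[0,0,2.2],"rotation":[0,0,0],"claw":5},
  {"translation":[0,0,3],"rotation":[0,0,0],"claw":5},
  {"translation":[0,0,3],"rotation":[0,0,0],"claw":5},
])

```text
clock: 12.3
tool_pos: [0.551, 0.0702, 0.1101]
orientation: [180.0, -0.0, -100.3]
force: [0.9, 0.8, 1.6]
opening: 0.0111
gripper_force: 29.8
```

Call:
arm_command([
  {"translation":[0,0,0.6],"rotation":[0,0,0],"claw":5},
  {"translation":[0,0,1.2],"rotation":[0,0,0],"claw":5},
  {"translation":[0,0,1.8],"rotation":[0,0,0],"claw":5},
  {"translation":[0,0,2.4],"rotation":[0,0,0],"claw":5},
  {"translation":[0,0,2.4],"rotation":[0,0,0],"claw":5},
])

```text
clock: 12.8
tool_pos: [0.5511, 0.0702, 0.1078]
orientation: [180.0, -0.0, -100.3]
force: [0.5, 1.7, 1.1]
opening: 0.0118
gripper_force: 29.8
```

Call:
arm_command([
  {"translation":[0,0,0.4],"rotation":[0,0,0],"claw":5},
  {"translation":[0,0,0.8],"rotation":[0,0,0],"claw":5},
  {"translation":[0,0,1.2],"rotation":[0,0,0],"claw":5},
  {"translation":[0,0,1.2],"rotation":[0,0,0],"claw":5},
])

```text
clock: 13.2
tool_pos: [0.5511, 0.0702, 0.1067]
orientation: [180.0, -0.0, -100.3]
force: [-1.5, 2.4, 1.4]
opening: 0.0113
gripper_force: 29.8
```

Call:
arm_command([
  {"translation":[0,0,0.3],"rotation":[0,0,0],"claw":5},
  {"translation":[0,0,0.6],"rotation":[0,0,0],"claw":5},
  {"translation":[0,0,0.6],"rotation":[0,0,0],"claw":5},
])

```text
clock: 13.5
tool_pos: [0.5512, 0.0702, 0.1063]
orientation: [-180.0, 0.0, -100.3]
force: [-1.1, 1.8, 4.8]
opening: 0.0114
gripper_force: 29.9
```

Call:
arm_command([
  {"translation":[0,0,0.4],"rotation":[0,0,0],"claw":5},
  {"translation":[0,0,0.7],"rotation":[0,0,0],"claw":5},
  {"translation":[0,0,0.7],"rotation":[0,0,0],"claw":5},
])

```text
clock: 13.8
tool_pos: [0.5515, 0.0702, 0.106]
orientation: [-180.0, 0.0, -100.3]
force: [-1.9, 1.6, 8.0]
opening: 0.0116
gripper_force: 29.9
```

Run:
```python
from go import *
im,d,o=snap('wrist','w4');s,_,_=snap('side','s4')
go([.551,.0702,.1056],-100.3)
u,v=proj('side',o,[[.551,.0702,.085]])[0].astype(int)
a=cv2.resize(im[215:335,260:390],(520,480),interpolation=2)
b=cv2.resize(s[v-30:v+30,u-17:u+18],(280,480),interpolation=2)
cv2.imwrite('pics/c4.png',np.hstack([a,b])[:,:,::-1])
```

```text
clock 13.90 pos [551.57  70.27 106.05] rpy [-179.95    0.02 -100.32] F [-0.56  1.5   6.55] open 11.4 g 29.9
shift [0.17 0.55 0.45] turn [-0.01  0.   -0.  ]
```

View pics/c4.png

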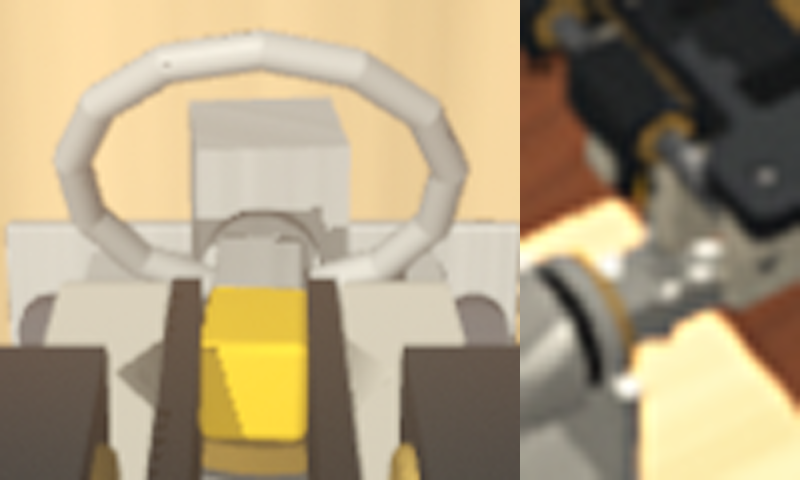

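Pin seems home: shoulder on the shaft's top, shaft level, ring out over its end. A little more light pressure to confirm, then release.

Call:
arm_command([
  {"translation":[0,0,0.3],"rotation":[0,0,0],"claw":5},
  {"translation":[0,0,0.5],"rotation":[0,0,0],"claw":5},
  {"translation":[0,0,0.5],"rotation":[0,0,0],"claw":5},
])

```text
clock: 14.2
tool_pos: [0.5518, 0.0703, 0.1058]
orientation: [-179.9, 0.0, -100.3]
force: [-1.1, 0.6, 8.9]
opening: 0.0118
gripper_force: 29.9
```

Call:
arm_command([
  {"translation":[0,0,-0.6],"rotation":[0,0,0],"claw":5},
  {"translation":[0,0,-0.8],"rotation":[0,0,0],"claw":18},
  {"translation":[0,0,-0.8],"rotation":[0,0,0],"claw":30},
  {"translation":[0,0,-0.8],"rotation":[0,0,0],"claw":40},
  {"translation":[0,0,-0.8],"rotation":[0,0,0],"claw":40},
])

```text
clock: 14.7
tool_pos: [0.5509, 0.07, 0.1054]
orientation: [180.0, -0.0, -100.3]
force: [-0.8, -0.3, 0.2]
opening: 0.036
gripper_force: 0.0
```

Run:
```python
from go import *
go([.5515,.0702,.16],-100.3)
```

```text
clock 14.70 pos [550.87  69.99 105.38] rpy [ 179.96   -0.03 -100.35] F [-0.83 -0.28  0.2 ] open 36.0 g 0.0
shift [ -0.29  -0.54 -54.62] turn [ 0.01 -0.01 -0.01]
```

Call:
arm_command([
  {"translation":[0,0,-8],"rotation":[0,0,0],"claw":44},
  {"translation":[0,0,-20],"rotation":[0,0,0],"claw":44},
  {"translation":[0,0,-45],"rotation":[0,0,0],"claw":44},
  {"translation":[0,0,-60],"rotation":[0,0,0],"claw":44},
  {"translation":[0,0,-60],"rotation":[0,0,0],"claw":44},
])

```text
clock: 15.2
tool_pos: [0.5529, 0.0708, 0.1694]
orientation: [-179.7, 0.2, -100.3]
force: [0.7, 0.5, -0.2]
opening: 0.0438
gripper_force: 0.0
```

Call:
arm_command([
  {"translation":[0,0,0],"rotation":[0,0,0],"claw":44},
  {"translation":[0,0,0],"rotation":[0,0,0],"claw":44},
])

```text
clock: 15.4
tool_pos: [0.5508, 0.0701, 0.1655]
orientation: [180.0, -0.0, -100.3]
force: [-0.3, 0.4, -0.0]
opening: 0.0437
gripper_force: 0.0
```

Run:
```python
from go import *
im,d,o=snap('wrist','w5')
go([.5515,.0702,.16],-100.3)
cv2.imwrite('pics/c5.png',cv2.resize(im[160:300,250:400],(643,600),interpolation=2)[:,:,::-1])
```

```text
clock 15.45 pos [550.74  70.05 165.27] rpy [ 179.95   -0.03 -100.34] F [ 0.11  0.72 -0.06] open 43.6 g 0.0
shift [-0.29 -0.72  5.27] turn [ 0.01 -0.01 -0.01]
```

View pics/c5.png

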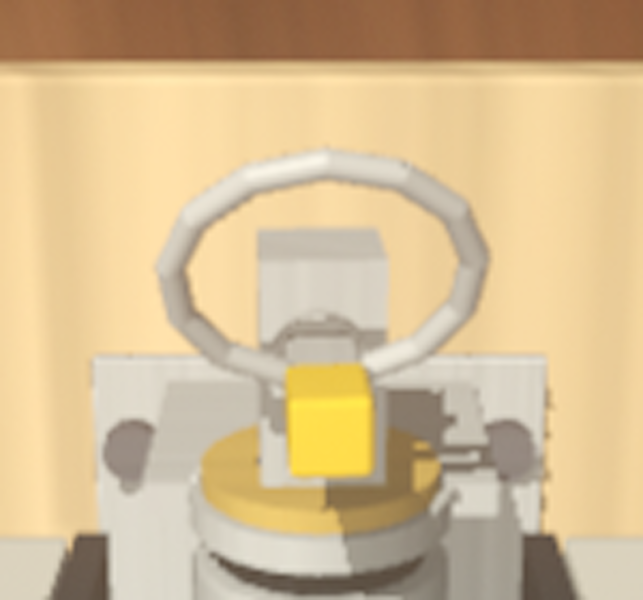

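Pin sits home with shoulder on the shaft and the ring open over the free end. Moving 43 mm out, closing the fingers, pressing the ring down.

Call:
arm_command([
  {"translation":[15,0,0],"rotation":[0,0,0],"claw":20},
  {"translation":[35,0,0],"rotation":[0,0,0],"claw":0},
  {"translation":[43,0,5],"rotation":[0,0,0],"claw":0},
  {"translation":[43,0,20],"rotation":[0,0,0],"claw":0},
  {"translation":[43,0,35],"rotation":[0,0,0],"claw":0},
])

```text
clock: 15.95
tool_pos: [0.5433, 0.0271, 0.1301]
orientation: [-180.0, 0.0, -100.4]
force: [-0.2, 0.2, -0.9]
opening: 0.0097
gripper_force: 0.0
```

Call:
arm_command([
  {"translation":[0,0,5],"rotation":[0,0,0],"claw":0},
  {"translation":[0,0,10],"rotation":[0,0,0],"claw":0},
  {"translation":[0,0,15],"rotation":[0,0,0],"claw":0},
  {"translation":[0,0,20],"rotation":[0,0,0],"claw":0},
  {"translation":[0,0,20],"rotation":[0,0,0],"claw":0},
])

```text
clock: 16.45
tool_pos: [0.5434, 0.0278, 0.1105]
orientation: [180.0, -0.0, -100.3]
force: [-0.1, 0.2, 1.6]
opening: 0.0005
gripper_force: 0.7
```

Call:
arm_command([
  {"translation":[0,0,4],"rotation":[0,0,0],"claw":0},
  {"translation":[0,0,8],"rotation":[0,0,0],"claw":0},
  {"translation":[0,0,12],"rotation":[0,0,0],"claw":0},
  {"translation":[0,0,16],"rotation":[0,0,0],"claw":0},
  {"translation":[0,0,20],"rotation":[0,0,0],"claw":0},
])

```text
clock: 16.95
tool_pos: [0.5435, 0.0279, 0.0904]
orientation: [-180.0, 0.0, -100.3]
force: [0.1, -2.8, 3.5]
opening: 0.0003
gripper_force: 1.7
```

Contact at 3 N as expected; go on past the dead point.

Call:
arm_command([
  {"translation":[0,0,4],"rotation":[0,0,0],"claw":0},
  {"translation":[0,0,8],"rotation":[0,0,0],"claw":0},
  {"translation":[0,0,12],"rotation":[0,0,0],"claw":0},
  {"translation":[0,0,16],"rotation":[0,0,0],"claw":0},
  {"translation":[0,0,18],"rotation":[0,0,0],"claw":0},
])

```text
clock: 17.45
tool_pos: [0.5432, 0.0281, 0.0721]
orientation: [180.0, -0.0, -100.3]
force: [0.4, 0.2, 0.1]
opening: 0.0
gripper_force: 0.3
```

Call:
arm_command([
  {"translation":[0,0,4],"rotation":[0,0,0],"claw":0},
  {"translation":[0,0,7],"rotation":[0,0,0],"claw":0},
  {"translation":[0,0,7],"rotation":[0,0,0],"claw":0},
])

```text
clock: 17.75
tool_pos: [0.5428, 0.0276, 0.065]
orientation: [179.9, -0.0, -100.4]
force: [0.3, 0.4, -0.4]
opening: 0.0001
gripper_force: 0.0
```

Call:
arm_command([
  {"translation":[0,0,-20],"rotation":[0,0,0],"claw":0},
  {"translation":[0,0,-60],"rotation":[0,0,0],"claw":0},
  {"translation":[0,0,-105],"rotation":[0,0,0],"claw":0},
  {"translation":[-30,0,-125],"rotation":[0,0,0],"claw":30},
  {"translation":[-65,0,-125],"rotation":[0,0,0],"claw":44},
])

```text
clock: 18.25
tool_pos: [0.557, 0.0923, 0.1952]
orientation: [-179.7, 0.2, -100.4]
force: [0.5, 0.5, -1.0]
opening: 0.011
gripper_force: 0.0
```

Call:
arm_command([
  {"translation":[0,0,0],"rotation":[0,0,0],"claw":44},
  {"translation":[0,0,0],"rotation":[0,0,0],"claw":44},
  {"translation":[0,0,0],"rotation":[0,0,0],"claw":44},
])

```text
clock: 18.55
tool_pos: [0.5546, 0.0913, 0.1903]
orientation: [179.9, -0.0, -100.3]
force: [0.7, -0.6, 0.4]
opening: 0.0349
gripper_force: 0.0
```

Run:
```python
from go import *
im,d,o=snap('wrist','w6')
s,_,_=snap('side','s6')
go([.5515,.0702,.16],-100.3)
u,v=proj('wrist',o,[[.545,.05,.082]])[0].astype(int);print(u,v)
u2,v2=proj('side',o,[[.545,.05,.082]])[0].astype(int)
a=cv2.resize(im[max(v-70,0):max(v-70,0)+140,u-65:u+65],(520,560),interpolation=2)
b=cv2.resize(s[v2-40:v2+40,u2-20:u2+20],(280,560),interpolation=2)
cv2.imwrite('pics/c6.png',np.hstack([a,b])[:,:,::-1])
```

```text
clock 18.65 pos [554.81  91.07 190.42] rpy [ 179.96   -0.03 -100.38] F [-0.03 -0.2  -0.26] open 41.5 g 0.0
shift [21.1  -0.53 30.43] turn [ 0.01 -0.01 -0.02]
325 173
```

View pics/c6.png

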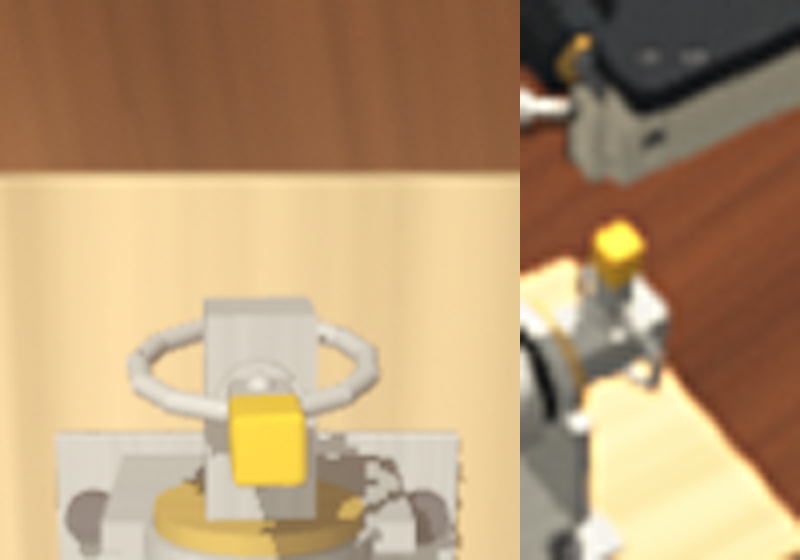

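The ring hangs shut around the shaft's end, its far side hidden under the bar. The shoulder rests on the shaft and the gripper is clear.

```bash
python3 -c "
from plant import ctrl
print(ctrl.close_job())"
```

```text
the job is handed in; nothing more can be done
None
```

The linchpin is fully home in the shaft's cross hole, its ring is snapped shut over the free end, and the job was handed in at about 19 s; no score came back.

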